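# Tare the bench scale for a glaze jar and clamp its dial

### The job

Stand the larger of the two screw-lid jars upright in the middle of the scale's pan, setting it down rather than dropping it. When the pointer has settled, push the dial ring round by its thumb post until the zero wedge stands at the pointer (within half a division), then press the little clamp at the dial's edge fully down onto the ring. Leave the jar on the pan and the other loose things where they are.

Things in the scene. Friction and masses are not known exactly. Their poses are not given: they have to be found in the camera images.
- tare_scale: Low grey bench scale, 274 mm (its x) by 149 mm (its y), housing top at z = 42 mm, fixed to the table. Origin at the centre of its underside; its x axis points from the dial (near the robot) to the pan, z up.
- dial_centre (a point): Centre of the turning dial, on the ring's top surface (z = 53.5 mm), on the scale's centre line 65 mm from the scale's origin toward the robot. The dial is horizontal: grey ring of 58 mm radius round a white face with 36 divisions (10 degrees each); face and ring turn together.
- dial_ring (a joint): Angle of the dial ring, rad, growing clockwise seen from above; at 0 the zero wedge points along the scale's x axis (to the pan). Range -1.2 to 2.6; stays where it is left (about 0.05 N m of friction).
- pointer (a joint): Angle of the pointer, rad, clockwise from above like dial_ring; 0 points along the scale's x axis (empty pan). The load on the pan turns it clockwise, 0.6 to 1.4 rad for the large jar. The dial reads zero when dial_ring equals pointer. The pointer lies 3 mm above the face and is driven by the pan only.
- zero_mark (a point): Point at the inner end of the black zero wedge, which reaches from the face out across the ring (the only wedge; the other divisions are thin lines) on the dial, 37 mm from the dial's centre.
- pointer_tip (a point): Tip of the black pointer, 37 mm from the dial's centre, at the same height as zero_mark.
- thumb_post (a point): Centre of the top end (z = 79.5 mm) of the upright steel thumb post on the dial ring: a round pin of 12 mm diameter standing 26 mm above the ring's top, 50 mm from the dial's centre, 3.84 rad (220 degrees) clockwise from the zero wedge.
- pan_top (a point): Centre of the top surface of the flat steel pan, a disc of 62 mm radius; about 68 mm above the table when empty, and it sinks 4 to 9 mm under the jar. 150 mm from the dial's centre.
- clamp_hinge (a point): Hinge axis of the ring clamp (horizontal, z = 57.5 mm) in its small bracket (top at z = 62 mm), 84 mm from the dial's centre, 135 degrees clockwise from the pan direction (the scale's front right corner, seen from the robot).
- clamp_pad (a point): Centre of the upper face of the round end (16 mm across) of the clamp's arm; 36 mm from the hinge, toward the dial's centre when the clamp is down, then at z = 62 mm.
- ring_clamp (a joint): Angle of the clamp's arm above level, rad: 0 = fully down on the ring, 1.4 = nearly upright. The arm swings down toward the dial's centre; stays where it is left.
- large_jar: The larger screw-lid jar: 56 mm diameter, 70 mm tall (lid 52 mm across, upper 7 mm), under 0.5 kg. Origin at the centre of its underside, z up.
- small_jar: The smaller screw-lid jar: 48 mm diameter, 60 mm tall. Origin at the centre of its underside. To be left alone.
- tin: Speckled round tin, 62 mm diameter and 62 mm tall, behind the scale. Origin at the centre of its underside. To be left alone.
- block: Dark wooden block, 64 x 115 x 52 mm, behind the scale on the left. Origin at the centre of its underside. To be left alone.

How it is judged (in metres and radians):
On the way, in this order (a step that is already met when the one before it is completed fails the run):
1. the large jar stands on the pan, released, and the pointer has settled (horizontal distance between large_jar and pan_top below 0.03 m and z of large_jar in the frame of pan_top below 0.006 m and angle between large_jar's own z axis and vertical below 0.1 rad and contact force between the fingers and large_jar below 0.1 N and value of joint pointer above 0.4 rad and linear speed of large_jar below 0.02 m/s), for 0.2 s.
2. the zero wedge stands at the pointer (horizontal distance between zero_mark and pointer_tip below 0.0032 m and horizontal distance between large_jar and pan_top below 0.03 m), for 0.2 s.
3. the clamp is down on the ring (value of joint ring_clamp below 0.1 rad), for 0.2 s.
At the end, for the whole second after the job is handed in: The large jar stands upright (within 0.1 rad) and at rest on the pan, within 30 mm of its centre; the zero wedge stands at the pointer, the two points 37 mm from the centre being within 3.2 mm of each other (half a division); the clamp's arm is down, within 0.1 rad of fully closed (all of step 2 and z of large_jar in the frame of pan_top below 0.006 m and angle between large_jar's own z axis and vertical below 0.1 rad and linear speed of large_jar below 0.02 m/s and value of joint ring_clamp below 0.1 rad); the robot touches nothing.
It fails at once if the large jar is dropped or rammed onto the scale (over 25 N) (contact force between large_jar and tare_scale above 25 N).
It fails at once if the small jar is moved more than 20 mm (distance of small_jar from where it was at the start of the episode above 0.02 m).
It fails at once if the tin is moved more than 20 mm (distance of tin from where it was at the start of the episode above 0.02 m).
It fails at once if the wooden block is moved more than 20 mm (distance of block from where it was at the start of the episode above 0.02 m).
It also fails if it takes over 54 s, if anything falls off the work surface, if the arm or the gripper's body presses on something with over 40 N, if the wrist force passes 120 N, or if a joint passes its speed limit or range.

### The arm

A 6-joint arm with a two-finger parallel gripper is mounted at the origin on a cart in front of the work surface, level with it; the furniture and walls round the work are solid. World frame = base frame: x ahead of the robot, y to its left, z up, the work surface at z = 0. Lengths are in m, angles in degrees, forces in N, time in s.
With the tool pointing down it reaches from about 0.4 to 0.825 m from the base axis. Payload 7 kg.
Tool frame: the origin (TCP) lies midway between the tips of the shut fingers; the grasp point (between the pads) lies ctrl.grasp_offset behind it (ctrl.grasp_offset is the distance from the TCP to the grasp point, in m); z points along the fingers, y is the line along which they close (so a half turn about z gives the same grasp; the last joint's range is limited). The gripper opens to 88 mm and grips with 3 to 60 N. Pads are 19 mm wide; open, the fingers measure 130 mm over their backs; the gripper's body (78 mm by 193 mm) begins 47 mm behind the grasp point.
Start: joints at [88.929, 20.546, 0.682, 0, -70.136, -16.507], TCP at [0.204, 0.643, 0.192] pointing down, gripper open.
Joint ranges: [-176.03, 176.03], [-82.01, 121.73], [-58.28, 71.71], [-173.87, 95.51], [-174.79, -0.11], [-173.66, 173.66]. Speed limits (degrees/s): [136.94, 136.94, 172.46, 180, 180, 180].

### API

Orientations are given as [roll, pitch, yaw] about the fixed x, y, z axes, in that order (R = Rz(yaw) Ry(pitch) Rx(roll)).
In Python, from plant import ctrl gives the robot as it stands. The module is installed in compiled form; this text tells all that it offers.
- The arm moves only by the tool send_rows, never from a script. Its argument "increments" is a list that holds one entry, the list of rows, each a list of 4 numbers: the shift along the world's x, y, z normalised to -1 to 1, where 1 is 0.2 m, then the turn about the world's z normalised to -1 to 1, where 1 is 1.5 rad. In form: [[[x, y, z, roll], ...]]. A call has 1 to 12 rows; each row is the pose to reach, as a shift and turn from the pose commanded when the call began; what a row does not reach only later rows make up. A row lasts 1/8 s, in which the tool goes at most 62.5 mm and 10.7 degrees, less where a joint would pass 70% of its speed; a pose out of reach is approached as far as the arm can. A call with a number of a shift or a turn outside -1 to 1 is refused whole. A call with a gripper value outside its range is refused whole. "jaw" is the opening, from 0 (shut) to 1 (fully open), set as the call begins (left out, the last holds). The fingers move at their own pace and stop on an object; the grip force is fixed at half the most. Time passes only in rows, so rows that repeat a pose let the fingers close. It gives the time, the measured TCP pose, the force, the opening and the grip force at its end, in the units of the state.
- ctrl.get_obs(): the state, without advancing time (a new reading comes with each control period).
- ctrl.snapshot(name): name is "scene" or "top" or "wrist"; returns the picture (384x512x3 uint8, red, green, blue); there is no depth.
- ctrl.calibration(name): a dict with "mtx" (3x3 intrinsics, pixels), "eye" and "attitude" of the camera in the world. Camera axes: x right, y up, looking along -z (the intrinsics and any distortion apply to the point x, -y, -z); pixel columns grow to the right and rows downward; lengths in m; the calibration is good to about 2 mm. A picture is of the moment at which its call begins: read the wrist's pose just before it. calibration takes no time and is no camera call; for the wrist camera it gives the pose at the moment of the call.
- ctrl.close_job(): hands the job in; it is judged then, once.
Trained networks look in the newest picture that a camera, given by its name, has taken for a name from the list of things; names that differ only in an ending like _2 or _b are one class to them, and where a whole thing is asked for, a point or a joint stands for the part that bears it (a point fixed in the world has none). Each returns a list of dicts, best first, with "conf" (0 to 1); they miss things now and then, are a little off and sometimes report something else, mostly with a low value. They report only what shows in the picture. A call takes as long as a camera call.
- ctrl.trace(thing, camera): "mask" (384x512 bool, what is visible of it) and "bbox" ([left, top, right, bottom] in pixels, round what is visible of it).
- ctrl.spot_point(thing, camera): "pixel" ([row, column] in pixels: a listed point, or the origin of a listed thing).
The state is a dict: "clock": time; "joint_pos": joint angles; "qvel": joint speeds; "tau": joint torques, N m; "tool_pos": TCP position; "orientation": TCP orientation; "force": force on the tool from outside, world axes, zero at the start; "moment": the same for the moment, N m; "opening": finger opening in m; "gripper_force": force on a finger pad.
Only numpy, scipy, OpenCV 4.12 (cv2) and the standard library are available. Lean on these libraries where they do the work, as an engineer would, in place of code of your own. Each camera call takes 0.05 s, during which the arm holds its last target. There are 200 camera calls.

## Working session

There is one attempt and no reset: what is moved stays moved. The work goes in short steps, Python scripts to look and compute and a tool call to move; the robot and the scene stay as the last step left them, time stands still between calls to the robot, and variables do not carry over. Pictures are saved under pics/ and viewed, at most 10 in all, crops included, and the job is handed in when it is done.

Besides the shell and the picture viewer there is one more tool, called as name(argument=value, ...), one argument or row to a line, values as JSON. send_rows: Moves the arm, as the interface text tells. Its arguments: {"type":"object","properties":{"increments":{"type":"array"},"jaw":{"type":"number"}},"required":["increments"]}

```bash
mkdir -p pics; cat > h.py <<'E'
import numpy as np, cv2
from plant import ctrl
def ray(cam,px):
    c=ctrl.calibration(cam); M=np.array(c["mtx"]); 
    d=np.linalg.inv(M)@np.array([px[1],px[0],1.0]); d=np.array([d[0],-d[1],-d[2]])
    A=np.array(c["attitude"],float)
    if A.shape!=(3,3):
        from scipy.spatial.transform import Rotation as R
        A=R.from_euler('xyz',A,degrees=True).as_matrix()
    return np.array(c["eye"]),A@d
def hit(cam,px,z):
    e,d=ray(cam,px); return e+d*(z-e[2])/d[2]
def save(cam,name):
    im=ctrl.snapshot(cam); cv2.imwrite(f"pics/{name}.png",np.ascontiguousarray(im[...,::-1])); return im
def pts(cam,spec):
    for n,z in spec:
        for r in ctrl.spot_point(n,cam)[:2]:
            print(cam,n,np.round(r["pixel"],1),round(r["conf"],2),np.round(hit(cam,r["pixel"],z),4))
E
python3 - <<'E'
from h import *
print(ctrl.get_obs()); print(ctrl.grasp_offset); print(ctrl.calibration("top")); print(ctrl.calibration("scene"))
a=save("top","top0"); b=save("scene","scene0")
cv2.imwrite("pics/both0.png",np.hstack([a,b])[...,::-1][:, :, :].copy()) 
S=[("tare_scale",0),("dial_centre",.0535),("zero_mark",.0535),("pointer_tip",.0535),("thumb_post",.0795),("pan_top",.068),("clamp_hinge",.0575),("clamp_pad",.09),("large_jar",0),("small_jar",0),("tin",0),("block",0)]
pts("top",S); pts("scene",S)
E
```

```text
{'clock': 0.0, 'joint_pos': array([ 8.89299065e+01,  2.05896830e+01,  6.33302130e-01, -1.98384725e-02,
       -7.01379157e+01, -1.65062508e+01]), 'qvel': array([-0.06677741,  0.05308565,  0.08413116,  0.09898084,  0.03632155,
        0.10377849]), 'tau': array([ 6.83572307e-04, -5.82715702e+01,  2.93057334e+01,  6.99730799e+00,
        7.06884879e-03, -1.45002259e-04]), 'tool_pos': array([0.20370849, 0.64293542, 0.19153984]), 'orientation': array([ 1.79904290e+02, -8.91307703e-03, -1.75830925e+01]), 'force': array([0.17358607, 0.52608537, 0.58919722]), 'moment': array([-0.01316778,  0.0235736 ,  0.02043105]), 'gripper_force': 0.0, 'opening': 0.08754768484393034}
0.0188
{'mtx': array([[478.78028522,   0.        , 260.3470119 ],
       [  0.        , 478.78028522, 190.20854766],
       [  0.        ,   0.        ,   1.        ]]), 'eye': array([0.38876098, 0.01376206, 1.61298635]), 'attitude': array([  8.72729175,   0.53885617, -91.5565975 ])}
{'mtx': array([[351.0690966 ,   0.        , 250.76752893],
       [  0.        , 351.0690966 , 200.46777431],
       [  0.        ,   0.        
[... 1074 characters left out ...]
ero_mark [228.3 249.3] 0.55 [ 0.5797 -0.0149  0.0535]
scene pointer_tip [227.9 249.7] 0.48 [ 0.5813 -0.0151  0.0535]
scene thumb_post [244.4 229. ] 0.55 [ 0.4945 -0.0094  0.0795]
scene pan_top [196.2 256.6] 0.95 [0.6762 0.0177 0.068 ]
scene clamp_hinge [266.2 269. ] 0.61 [ 0.5015 -0.1101  0.0575]
scene clamp_hinge [226.7 250.7] 0.36 [ 0.583  -0.017   0.0575]
scene clamp_pad [253.9 263.7] 0.46 [ 0.5036 -0.094   0.09  ]
scene large_jar [215.5 136.2] 0.67 [0.5032 0.2998 0.    ]
scene small_jar [295.7 356.7] 0.79 [ 0.5674 -0.3058  0.    ]
scene tin [179.4 252.2] 0.86 [0.7974 0.0974 0.    ]
scene block [165.8 204.8] 0.75 [0.7777 0.2609 0.    ]
scene block [246.6 230.6] 0.15 [0.5424 0.0181 0.    ]
```

```bash
python3 - <<'E'
import cv2,numpy as np
a=cv2.imread("pics/top0.png");b=cv2.imread("pics/scene0.png")
a2=cv2.resize(a[120:270,150:390],None,fx=2.5,fy=2.5); b2=cv2.resize(b[110:330,100:400],None,fx=2,fy=2)
cv2.imwrite("pics/a.png",a2);cv2.imwrite("pics/b.png",b2);print(a2.shape,b2.shape)
E
```

```text
(375, 600, 3) (440, 600, 3)
```

View pics/a.png

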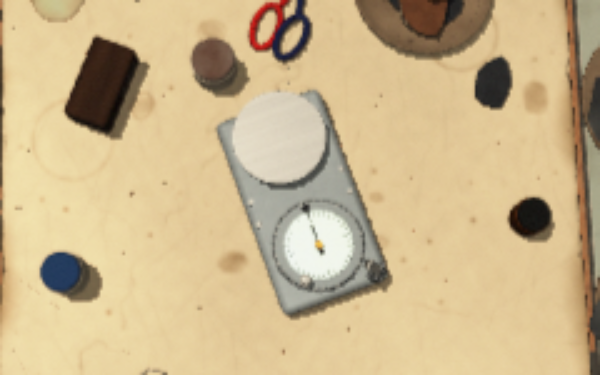

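View pics/b.png

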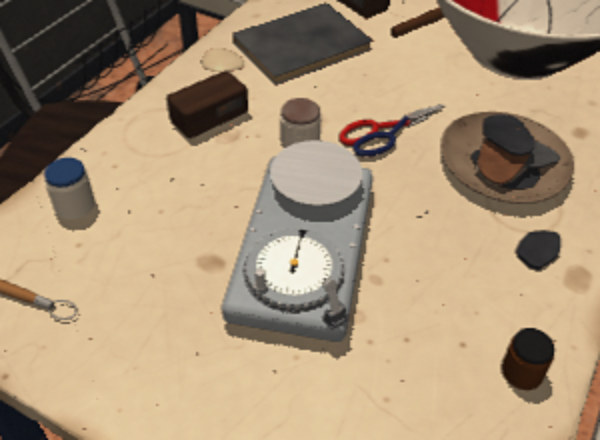

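The pictures show the blue-lid large jar at (62,272) of the top crop, the scale with the dial near the robot and yawed about 17–20°, the thumb post at the dial's left front, and the clamp upright at its right front corner. I'll move toward the jar now.

send_rows(
  increments=[
    [[0.13,-0.15,0.03,0],[0.33,-0.38,0.1,0],[0.56,-0.64,0.1,0],[0.74,-0.83,0.1,0],[0.8,-0.9,0.1,0]],
  ],
)

```text
clock: 1.92
tool_pos: [0.3656, 0.4611, 0.213]
orientation: [-180.0, -0.0, -17.7]
force: [-0.7, 0.3, -0.2]
opening: 0.0876
gripper_force: 0.0
```

```bash
python3 - <<'E'
from h import *
o=ctrl.get_obs(); print(o["clock"],o["tool_pos"],o["orientation"])
# lid centre via masks in the top/scene pictures
ctrl.snapshot("top"); ctrl.snapshot("scene"); save("wrist","w0")
for c in ["top","scene","wrist"]:
    for r in ctrl.trace("large_jar",c)[:1]: print(c,r["bbox"],r["conf"])
pts("wrist",[("large_jar",0)])
for c in ["top","scene"]:
    im=ctrl.snapshot(c); hsv=cv2.cvtColor(np.ascontiguousarray(im),cv2.COLOR_RGB2HSV)
    m=ctrl.trace("large_jar",c)[0]["mask"]
    b=m&(hsv[...,0]>95)&(hsv[...,0]<130)&(hsv[...,1]>110)
    ys,xs=np.nonzero(b); print(c,b.sum(),ys.mean(),xs.mean(),hit(c,[ys.mean(),xs.mean()],.068))
E
```

```text
1.925 [0.36561253 0.46113909 0.21301162] [-1.79964855e+02 -7.66231313e-03 -1.77237265e+01]
scene [120.6, 187.6, 147.6, 220.5] 0.91
wrist [340.4, 0.0, 387.3, 21.5] 0.64
top 175 228.2 173.8057142857143 [0.51010269 0.30473694 0.068     ]
scene 209 195.5933014354067 131.8755980861244 [0.51126137 0.30320488 0.068     ]
```

send_rows(
  increments=[
    [[0.1,-0.11,0,0],[0.3,-0.33,0,0],[0.52,-0.57,0,0],[0.68,-0.74,0,0],[0.73,-0.79,0,0],[0.73,-0.79,0,0]],
  ],
)

```text
clock: 3.22
tool_pos: [0.5102, 0.3051, 0.2122]
orientation: [180.0, 0.0, -17.7]
force: [-0.5, -0.0, -0.3]
opening: 0.0876
gripper_force: 0.0
```

```bash
python3 - <<'E'
from h import *
o=ctrl.get_obs(); print(o["clock"],o["tool_pos"],o["orientation"])
c=ctrl.calibration("wrist"); print(c)
im=save("wrist","w1")
r=ctrl.trace("large_jar","wrist"); print([(x["bbox"],x["conf"]) for x in r])
hsv=cv2.cvtColor(np.ascontiguousarray(im),cv2.COLOR_RGB2HSV)
b=(hsv[...,0]>95)&(hsv[...,0]<130)&(hsv[...,1]>110)
ys,xs=np.nonzero(b); print(b.sum(),ys.min(),ys.max(),xs.min(),xs.max(),hit("wrist",[ys.mean(),xs.mean()],.068))
pts("wrist",[("large_jar",0)])
E
```

```text
3.225 [0.51022405 0.3050732  0.21223955] [ 1.79986451e+02  1.10601552e-02 -1.76603443e+01]
{'mtx': array([[328.61748969,   0.        , 260.63183501],
       [  0.        , 328.61748969, 197.57901513],
       [  0.        ,   0.        ,   1.        ]]), 'eye': array([0.58973095, 0.2798726 , 0.40542074]), 'attitude': array([-1.77939740e+01,  2.10244188e-02, -1.07627585e+02])}
[([239.0, 136.8, 283.9, 197.4], 0.96)]
1575 149 321 79 422 [0.51373621 0.30411419 0.068     ]
wrist large_jar [160.9 263.1] 0.9 [0.5098 0.3032 0.    ]
```

View pics/w1.png

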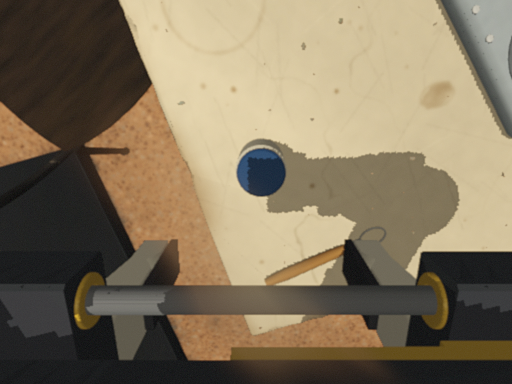

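The wrist picture shows the blue lid at about (262,172), centred between the fingers; the jar is at (0.510, 0.3035). Descending now.

send_rows(
  increments=[
    [[0,-0.007,-0.1,0],[0,-0.007,-0.3,0],[0,-0.007,-0.55,0],[0,-0.007,-0.75,0],[0,-0.007,-0.88,0],[0,-0.007,-0.92,0],[0,-0.007,-0.92,0]],
  ],
)

```text
clock: 4.25
tool_pos: [0.5097, 0.3048, 0.0287]
orientation: [180.0, -0.0, -17.5]
force: [0.6, -0.3, 0.5]
opening: 0.0873
gripper_force: 0.0
```

send_rows(
  increments=[
    [[0,0,0,0],[0,0,0,0],[0,0,0,0],[0,0,0,0],[0,0,0,0]],
  ],
  jaw=0,
)

```text
clock: 4.88
tool_pos: [0.5102, 0.3043, 0.0288]
orientation: [-180.0, -0.0, -17.6]
force: [-0.1, 0.6, 2.0]
opening: 0.0507
gripper_force: 30.0
```

send_rows(
  increments=[
    [[0,0,0.02,0],[0,0,0.1,0],[0,0,0.2,0],[0,0,0.2,0]],
  ],
)

```text
clock: 5.38
tool_pos: [0.5109, 0.3051, 0.0706]
orientation: [-179.8, -0.1, -17.6]
force: [-0.0, 0.7, -4.0]
opening: 0.0507
gripper_force: 30.0
```

```bash
python3 - <<'E'
from h import *
o=ctrl.get_obs(); print(o["clock"],o["tool_pos"],o["opening"],o["gripper_force"],o["force"])
w=save("wrist","w2"); s=save("scene","s2")
a=cv2.resize(w[100:384,60:460],(400,284)); b=cv2.resize(s[150:292,60:260],(400,284))
cv2.imwrite("pics/w2s.png",np.hstack([a,b])[...,::-1].copy())
pts("wrist",[("large_jar",0.04)]); pts("scene",[("large_jar",0.04)])
r=ctrl.trace("large_jar","wrist"); print([(x["bbox"],x["conf"]) for x in r])
E
```

```text
5.375 [0.51086458 0.30507282 0.070644  ] 0.050685510279867625 29.999266862869263 [-0.02042923  0.69671439 -4.02834965]
wrist large_jar [209.5 264. ] 0.69 [0.512  0.3005 0.04  ]
scene large_jar [201.7 132.8] 0.67 [0.5133 0.31   0.04  ]
[([210.5, 172.4, 307.2, 287.1], 0.89)]
```

View pics/w2s.png

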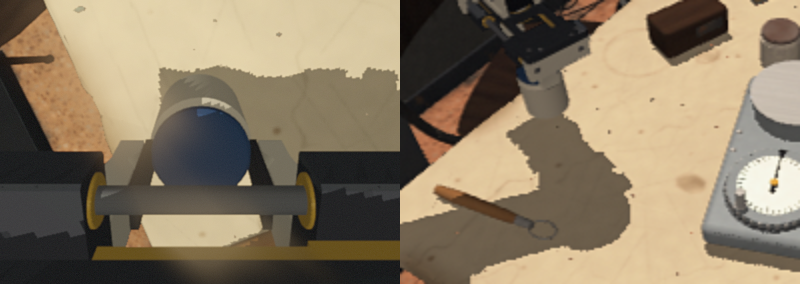

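The picture shows the jar lifted and upright, held between the fingers, with the lid centred at wrist pixel (260,250). I'll carry it toward the scale.

send_rows(
  increments=[
    [[0.02,-0.05,0.1,0],[0.07,-0.18,0.3,0],[0.14,-0.36,0.5,0],[0.21,-0.54,0.6,0],[0.27,-0.71,0.65,0],[0.32,-0.84,0.65,0],[0.35,-0.92,0.65,0],[0.36,-0.94,0.65,0]],
  ],
)

```text
clock: 6.62
tool_pos: [0.5818, 0.1152, 0.1977]
orientation: [180.0, 0.1, -17.6]
force: [-1.0, 0.8, -3.3]
opening: 0.0508
gripper_force: 30.0
```

```bash
python3 - <<'E'
from h import *
o=ctrl.get_obs(); print(o["clock"],o["tool_pos"],o["orientation"],o["opening"])
w=save("wrist","w3"); z=o["tool_pos"][2]-.0288
S=[("pan_top",.068),("dial_centre",.0535),("zero_mark",.0535),("thumb_post",.0795),("clamp_hinge",.0575),("large_jar",z),("tin",0)]
pts("wrist",S)
r=ctrl.trace("large_jar","wrist"); print([(x["bbox"],x["conf"]) for x in r])
m=ctrl.trace("pan_top","wrist"); print([(x["bbox"],x["conf"]) for x in m])
# top-camera pan ellipse
ctrl.snapshot("top")
for r in ctrl.trace("pan_top","top")[:1]:
    b=r["bbox"]; print(b,hit("top",[(b[1]+b[3])/2,(b[0]+b[2])/2],.066))
E
```

```text
6.625 [0.5817546  0.11524311 0.19772036] [ 1.79952189e+02  5.67646885e-02 -1.76433306e+01] 0.05081265570695726
wrist pan_top [ 43.1 333. ] 0.77 [0.6815 0.0165 0.068 ]
wrist dial_centre [166.9 404.7] 0.87 [ 0.5446 -0.03    0.0535]
wrist dial_centre [117.5 360.3] 0.5 [0.6081 0.0037 0.0535]
wrist zero_mark [145.1 389.4] 0.55 [ 0.572  -0.0187  0.0535]
wrist thumb_post [209.7 264.3] 0.68 [0.5524 0.1223 0.0795]
wrist thumb_post [223.3 405.7] 0.66 [ 0.4948 -0.0112  0.0795]
wrist clamp_hinge [184.4 482.6] 0.73 [ 0.5027 -0.1033  0.0575]
wrist large_jar [209.5 263.4] 0.59 [0.5839 0.1141 0.1689]
[([212.2, 173.1, 308.8, 285.9], 0.67)]
[([264.6, 0.0, 402.0, 114.7], 0.6)]
[246.4, 158.3, 284.1, 197.5] [0.66694644 0.00466055 0.066     ]
```

View pics/w3.png

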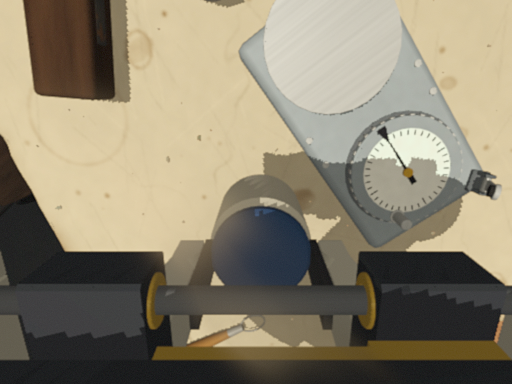

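The picture shows the jar well held, the pan's middle near (333,45), the dial hub at (408,172), the post at (403,218) and the clamp at (485,183). I'll move over the pan.

send_rows(
  increments=[
    [[0.05,-0.05,0,0],[0.15,-0.15,0,0],[0.28,-0.28,0,0],[0.4,-0.4,-0.05,0],[0.47,-0.47,-0.15,0],[0.49,-0.49,-0.28,0],[0.49,-0.49,-0.38,0],[0.49,-0.49,-0.44,0],[0.49,-0.49,-0.46,0],[0.49,-0.49,-0.46,0]],
  ],
)

```text
clock: 8.48
tool_pos: [0.6801, 0.0182, 0.1067]
orientation: [-180.0, -0.0, -17.6]
force: [-0.8, -0.4, -3.7]
opening: 0.0507
gripper_force: 30.0
```

send_rows(
  increments=[
    [[0,0,-0.01,0],[0,0,-0.02,0],[0,0,-0.03,0],[0,0,-0.04,0],[0,0,-0.05,0],[0,0,-0.06,0],[0,0,-0.06,0]],
  ],
)

```text
clock: 9.35
tool_pos: [0.6799, 0.0181, 0.0944]
orientation: [180.0, -0.0, -17.6]
force: [-0.3, 0.3, -1.7]
opening: 0.0508
gripper_force: 30.0
```

send_rows(
  increments=[
    [[0,0,-0.008,0],[0,0,-0.015,0],[0,0,-0.015,0],[0,0,-0.015,0]],
  ],
)

```text
clock: 9.85
tool_pos: [0.68, 0.018, 0.0916]
orientation: [-180.0, -0.0, -17.6]
force: [-0.0, -0.3, -0.6]
opening: 0.0509
gripper_force: 30.0
```

send_rows(
  increments=[
    [[0,0,-0.004,0],[0,0,-0.004,0]],
  ],
)

```text
clock: 10.1
tool_pos: [0.6799, 0.0181, 0.0907]
orientation: [-180.0, -0.0, -17.6]
force: [-0.5, -0.6, -0.4]
opening: 0.0503
gripper_force: 30.0
```

send_rows(
  increments=[
    [[0,0,0,0],[0,0,0,0],[0,0,0,0],[0,0,0,0]],
  ],
  jaw=1,
)

```text
clock: 10.6
tool_pos: [0.6799, 0.0181, 0.0907]
orientation: [-180.0, -0.0, -17.6]
force: [-0.7, -0.6, 0.6]
opening: 0.0846
gripper_force: 0.0
```

send_rows(
  increments=[
    [[0,0,0.04,0],[0,0,0.15,0],[0,0,0.35,0],[0,0,0.6,0],[-0.1,0,0.75,0],[-0.2,-0.05,0.8,0],[-0.4,-0.1,0.8,0],[-0.55,-0.12,0.8,0],[-0.6,-0.12,0.8,0],[-0.6,-0.12,0.8,0]],
  ],
)

```text
clock: 11.85
tool_pos: [0.56, -0.0058, 0.2517]
orientation: [-179.9, -0.1, -17.6]
force: [0.1, 0.0, 0.7]
opening: 0.0878
gripper_force: 0.0
```

```bash
python3 - <<'E'
from h import *
o=ctrl.get_obs(); print(o["clock"],o["tool_pos"],o["orientation"],o["opening"],o["force"])
w=save("wrist","w4")
S=[("pan_top",.063),("dial_centre",.0535),("zero_mark",.0535),("pointer_tip",.0535),("thumb_post",.0795),("clamp_hinge",.0575),("clamp_pad",.0935),("large_jar",.063)]
pts("wrist",S)
ctrl.snapshot("top"); pts("top",S)
E
```

```text
11.85 [ 0.55999657 -0.00581151  0.25165245] [-1.79949845e+02 -8.08821052e-02 -1.75580223e+01] 0.08780231762063347 [0.11365971 0.01206875 0.68796068]
wrist pan_top [125.1 255.3] 0.46 [ 0.6081 -0.0141  0.063 ]
wrist dial_centre [170. 287.] 0.6 [ 0.5447 -0.0341  0.0535]
wrist zero_mark [148.3 268.5] 0.64 [ 0.5766 -0.0205  0.0535]
wrist pointer_tip [148.6 303.6] 0.61 [ 0.5636 -0.0602  0.0535]
wrist thumb_post [221.8 280.8] 0.75 [ 0.4924 -0.0094  0.0795]
wrist clamp_hinge [184.5 353.3] 0.63 [ 0.5036 -0.1062  0.0575]
wrist clamp_pad [191.5 354.2] 0.63 [ 0.508  -0.0983  0.0935]
wrist large_jar [ 66.2 209.3] 0.97 [0.6816 0.0138 0.063 ]
wrist large_jar [60.8 15.6] 0.3 [0.7493 0.2101 0.063 ]
top dial_centre [216.  273.3] 0.87 [ 0.542  -0.0181  0.0535]
top zero_mark [207.1 273.5] 0.78 [ 0.5713 -0.0196  0.0535]
top zero_mark [230.4 270.8] 0.67 [ 0.4953 -0.0085  0.0535]
top thumb_post [229.7 271.1] 0.66 [ 0.4957 -0.0091  0.0795]
top clamp_hinge [229.2 297.9] 0.89 [ 0.4965 -0.0964  0.0575]
top clamp_pad [229.7 299.5] 0.46 [ 0.4922 -0.0989  0.0935]
```

View pics/w4.png

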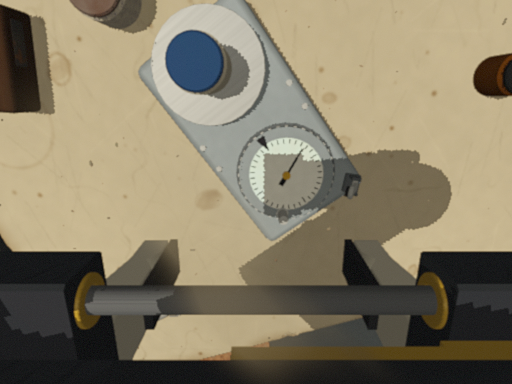

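The picture shows the jar standing on the pan at about (200,62), the zero wedge's inner end at (268,148), the pointer tip at (303,149), the hub at (286,175), the post at (283,216) and the clamp at (352,185). Next I'll fit the angles.

```bash
cat > fit.py <<'E'
from h import *
from scipy.optimize import least_squares
def dialfit(obs,x0=(.541,-.030,np.radians(18))):
    """obs: list of (name,row,col); solve dial centre x,y, scale yaw, ring, pointer by reprojected plane hits (wrist)"""
    def model(p):
        x,y,s,r,q=p; c=np.array([x,y]); u=lambda a:np.array([np.cos(a),np.sin(a)])
        return {"dial_centre":(c,.0535),"zero_mark":(c+.037*u(s-r),.0535),"pointer_tip":(c+.037*u(s-q),.0535),
         "thumb_post":(c+.05*u(s-r-3.84),.0795),"pan_top":(c+.15*u(s),.063),"clamp_hinge":(c+.084*u(s-np.radians(135)),.0575),
         "hub":(c,.057)}
    def res(p):
        m=model(p); return np.concatenate([(hit("wrist",(a,b),m[n][1])[:2]-m[n][0])*1e3 for n,a,b in obs])
    f=least_squares(res,[*x0,0.,.8],loss="soft_l1",f_scale=2.)
    return f.x,model(f.x),res(f.x).reshape(-1,2)
E
python3 - <<'E'
from fit import *
obs=[("zero_mark",148.3,268.5),("pointer_tip",148.6,303.6),("thumb_post",217,282),("pan_top",64,209),("clamp_hinge",184.5,353.3),("hub",175,286),("dial_centre",174.5,285.5)]
p,m,r=dialfit(obs); print(p[:2],np.degrees(p[2:])); print(np.round(r,1))
for k in m: print(k,np.round(m[k][0],4))
print(hit("wrist",(221.8,280.8),.0795),hit("wrist",(217,282),.0795))
o=ctrl.get_obs(); print(o["joint_pos"],o["clock"])
E
python3 - <<'E'
import cv2
w=cv2.imread("pics/w4.png"); cv2.imwrite("pics/w4c.png",cv2.resize(w[110:250,220:380],None,fx=4,fy=4,interpolation=cv2.INTER_CUBIC))
E
```

```text
[ 0.5406382  -0.03149412] [17.65226298  0.69690546 69.8347947 ]
[[-0.1  0.1]
 [-0.3  0.4]
 [ 2.6 -0.6]
 [ 0.2 -0.5]
 [ 1.1 -0.1]
 [-1.4  0.2]
 [-1.5  0.6]]
dial_centre [ 0.5406 -0.0315]
zero_mark [ 0.576  -0.0207]
pointer_tip [ 0.5633 -0.0607]
thumb_post [ 0.4946 -0.0119]
pan_top [0.6836 0.014 ]
clamp_hinge [ 0.502  -0.1061]
hub [ 0.5406 -0.0315]
[ 0.49181254 -0.00940678  0.0795    ] [ 0.49726119 -0.0125027   0.0795    ]
[ 1.94237207e+01  7.78973558e+00 -8.75115690e+00  1.66181679e-03
 -7.34531719e+01  5.29970801e+01] 12.75
```

View pics/w4c.png

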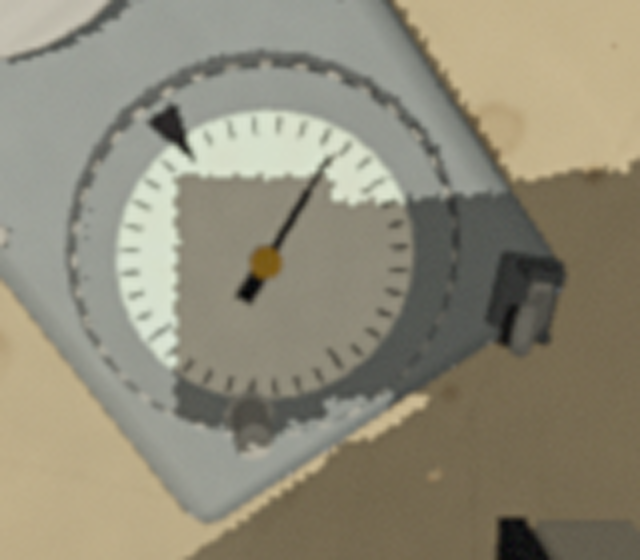

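The crop shows the wedge's inner end at about (267.8,148.8), the pointer tip at (303,149.3) and the post top at (282.5,219); the ring has to turn about 69° clockwise. I'll push the post with the shut fingers at a yaw of about 35°.

send_rows(
  increments=[
    [[-0.05,-0.01,-0.03,0.06],[-0.14,-0.03,-0.1,0.15],[-0.24,-0.06,-0.2,0.26],[-0.33,-0.08,-0.32,0.37],[-0.4,-0.1,-0.42,0.48],[-0.44,-0.115,-0.48,0.57],[-0.445,-0.115,-0.5,0.612],[-0.445,-0.115,-0.5,0.612]],
  ],
  jaw=0,
)

```text
clock: 13.75
tool_pos: [0.4707, -0.029, 0.1506]
orientation: [-180.0, 0.0, 35.0]
force: [0.2, 0.4, -0.6]
opening: 0.0131
gripper_force: 0.0
```

```bash
python3 - <<'E'
from fit import *
o=ctrl.get_obs(); print(o["clock"],o["tool_pos"],o["orientation"],o["opening"])
save("wrist","w5"); obs=[]
for n in ["dial_centre","zero_mark","pointer_tip","thumb_post","clamp_hinge"]:
    for r in ctrl.spot_point(n,"wrist")[:1]: print(n,np.round(r["pixel"],1),round(r["conf"],2)); obs.append((n,*r["pixel"]))
p,m,r=dialfit(obs,(.5406,-.0315,.308)); print(p[:2],np.degrees(p[2:])); print(np.round(r,1))
for k in m: print(k,np.round(m[k][0],4))
E
```

```text
13.75 [ 0.47071866 -0.02900088  0.15060957] [-1.79998835e+02  1.03023306e-02  3.49935481e+01] 0.013125444370101292
dial_centre [124.9 304.9] 0.56
zero_mark [ 81.9 323.5] 0.97
pointer_tip [121.  353.6] 0.85
thumb_post [163.3 261. ] 0.75
clamp_hinge [207.1 347.2] 0.84
[ 0.54114565 -0.03063466] [17.46503379 -1.45323579 67.24730594]
[[-1.7  2.7]
 [ 0.2 -0.6]
 [ 1.2 -1.5]
 [-0.2 -0.4]
 [ 0.3  0.6]]
dial_centre [ 0.5411 -0.0306]
zero_mark [ 0.5761 -0.0186]
pointer_tip [ 0.565  -0.0589]
thumb_post [ 0.4945 -0.0126]
pan_top [0.6842 0.0144]
clamp_hinge [ 0.5023 -0.1051]
hub [ 0.5411 -0.0306]
```

View pics/w5.png

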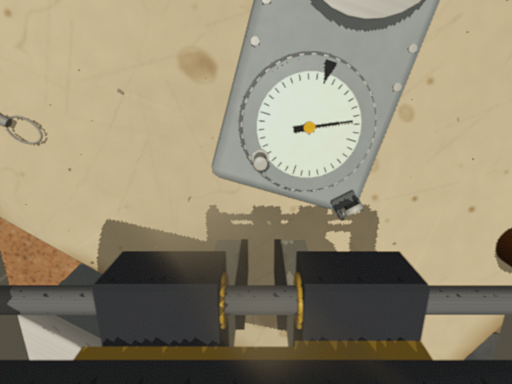

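The picture shows the wedge tip at (327,82), the hub at (309,127), the pointer tip at (353,121) and the post at (260,161), matching the fit. Now I'll lower beside the post and push.

send_rows(
  increments=[
    [[0,0,-0.08,0],[0,0,-0.2,0],[0,0,-0.33,0],[0,0,-0.41,0],[0,0,-0.433,0],[0,0,-0.433,0]],
  ],
)

```text
clock: 14.8
tool_pos: [0.4711, -0.0289, 0.0643]
orientation: [180.0, 0.0, 35.0]
force: [0.2, -0.3, 0.4]
opening: 0.0004
gripper_force: 0.0
```

send_rows(
  increments=[
    [[0.03,0.02,0,0],[0.056,0.04,0,0],[0.072,0.072,0,0],[0.084,0.09,0,0],[0.097,0.107,0,0],[0.112,0.123,0,0],[0.128,0.138,0,0],[0.145,0.151,0,0],[0.163,0.163,0,0],[0.183,0.173,0,0],[0.203,0.182,0,0],[0.203,0.182,0,0]],
  ],
)

```text
clock: 16.3
tool_pos: [0.5118, 0.0076, 0.064]
orientation: [180.0, -0.0, 35.0]
force: [0.5, -0.5, -0.3]
opening: 0.0005
gripper_force: 0.0
```

```bash
cat > look.py <<'E'
from fit import *
import sys
o=ctrl.get_obs(); print(o["clock"],o["tool_pos"],o["force"])
save("wrist",sys.argv[1]); obs=[]
for n in ["dial_centre","zero_mark","pointer_tip","thumb_post","clamp_hinge","clamp_pad"]:
    for r in ctrl.spot_point(n,"wrist")[:1]:
        print(n,np.round(r["pixel"],1),round(r["conf"],2)); 
        if n!="clamp_pad": obs.append((n,*r["pixel"]))
p,m,r=dialfit(obs,(.541,-.0308,.307)); print(p[:2],np.degrees(p[2:])); print(np.round(r,1))
E
python3 look.py w6
```

```text
16.3 [0.51178837 0.00756149 0.06400902] [ 0.52964909 -0.53276568 -0.33949119]
dial_centre [220.4 330.4] 0.71
zero_mark [170.6 355.1] 0.65
clamp_pad [345.5 396. ] 0.46
[ 0.53963016 -0.02957633] [229.25771902 215.86629597  45.83662361]
[[ 0.2  0.1]
 [-0.2 -0.1]]
```

View pics/w6.png

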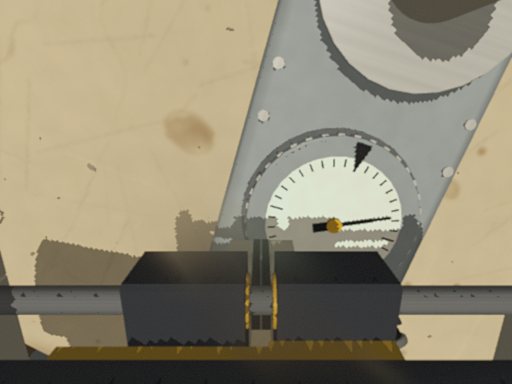

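The picture shows the wedge still near (357,172) with the pointer at (389,218), so the slim shut fingers slipped past the post. I'll go back behind the post with its face square to the push direction and the jaw slightly open, so the pin nests between the tips.

send_rows(
  increments=[
    [[0,0,0.12,0],[0,0,0.22,0.03],[-0.05,-0.07,0.22,0.1],[-0.1,-0.15,0.22,0.2],[-0.135,-0.197,0.22,0.28],[-0.135,-0.197,0.22,0.332],[-0.135,-0.197,0.12,0.332],[-0.135,-0.197,0.02,0.332],[-0.135,-0.197,0,0.332],[-0.135,-0.197,0,0.332]],
  ],
  jaw=0.057,
)

```text
clock: 17.9
tool_pos: [0.4846, -0.032, 0.0643]
orientation: [180.0, 0.0, 63.6]
force: [0.2, 0.9, -0.4]
opening: 0.0048
gripper_force: 0.0
```

```bash
python3 look.py w7; python3 - <<'E'
from h import *
r=ctrl.trace("thumb_post","wrist")
for x in r[:2]: print(x["bbox"],x["conf"])
o=ctrl.get_obs(); p=o["tool_pos"]; y=np.radians(o["orientation"][2]); print(o["opening"],np.degrees(y))
C=np.array([.541,-.0308]); print("TCP rel C",(p[:2]-C)*1e3)
E
```

```text
17.9 [ 0.48458542 -0.03199546  0.06430659] [ 0.15869675  0.89721854 -0.3647644 ]
dial_centre [183.9 335.7] 0.86
zero_mark [146.7 386.8] 0.76
pointer_tip [207.6 386.7] 0.6
thumb_post [206.8 260.8] 0.56
[ 0.54089213 -0.03131033] [ 81.91578269  64.01796917 131.93522901]
[[-0.6  2.1]
 [ 1.8 -1.2]
 [-0.5  0.6]
 [-0.3 -1.1]]
[247.3, 89.6, 428.9, 254.2] 0.65
0.005316835852962094 63.5531107882003
TCP rel C [-56.3803732   -1.07609015]
```

View pics/w7.png

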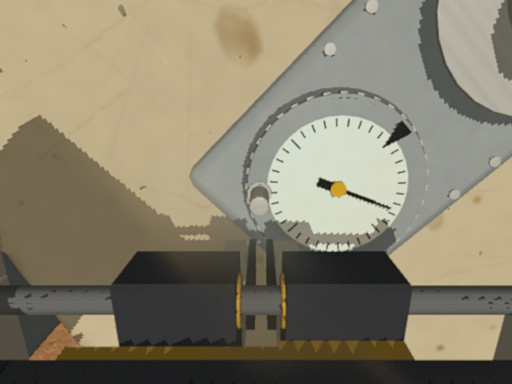

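The picture shows the post top at (260,205) straight ahead of the fingers, the wedge at (388,146) and the pointer tip at (389,208). I'll push along the arc, turning with it.

send_rows(
  increments=[
    [[0.012,0.016,0,0.03],[0.022,0.032,0,0.035],[0.028,0.064,0,-0.041],[0.034,0.086,0,-0.099],[0.042,0.107,0,-0.157],[0.052,0.127,0,-0.215],[0.064,0.147,0,-0.273],[0.077,0.166,0,-0.332],[0.092,0.183,0,-0.39],[0.108,0.199,0,-0.448],[0.126,0.213,0,-0.506],[0.126,0.213,0,-0.506]],
  ],
)

```text
clock: 19.8
tool_pos: [0.5099, 0.0109, 0.064]
orientation: [180.0, -0.0, 20.1]
force: [0.9, 1.0, -0.2]
opening: 0.0053
gripper_force: 0.0
```

```bash
cat > look.py <<'E'
from fit import *
import sys
o=ctrl.get_obs(); print(o["clock"],o["tool_pos"],o["orientation"][2],o["force"])
save("wrist",sys.argv[1]); C=np.array([.541,-.0311]); obs=[]
for n,z in [("dial_centre",.0535),("zero_mark",.0535),("pointer_tip",.0535),("thumb_post",.0795),("large_jar",.063)]:
    for r in ctrl.spot_point(n,"wrist")[:2]:
        h=hit("wrist",r["pixel"],z)[:2]; v=h-C
        print(n,np.round(r["pixel"],1),round(r["conf"],2),np.round(h,4),"rad",round(np.hypot(*v)*1e3,1),"ang",round(np.degrees(np.arctan2(v[1],v[0])),1))
E
python3 look.py w8
```

```text
19.8 [0.50987107 0.01088199 0.06403591] 20.078010019729277 [ 0.89414876  0.96478227 -0.23681527]
dial_centre [202.5 335.2] 0.63 [ 0.5402 -0.0301] rad 1.3 ang 128.3
dial_centre [149.8 346.7] 0.62 [ 0.5743 -0.0226] rad 34.3 ang 14.3
zero_mark [147.8 347.2] 0.87 [ 0.5755 -0.0224] rad 35.5 ang 14.1
zero_mark [202.6 335.7] 0.61 [ 0.5402 -0.0305] rad 1.0 ang 142.3
pointer_tip [188.6 394.5] 0.68 [ 0.562  -0.0622] rad 37.5 ang -56.0
pointer_tip [203.  336.5] 0.68 [ 0.5401 -0.0311] rad 0.9 ang -178.4
```

```bash
cat > polar.py <<'E'
from h import *
def proj(cal,P):
    from scipy.spatial.transform import Rotation as R
    A=np.array(cal["attitude"],float); A=R.from_euler('xyz',A,degrees=True).as_matrix() if A.shape!=(3,3) else A
    q=(np.atleast_2d(P)-np.array(cal["eye"]))@A; q=q*[1,-1,-1]; u=q@np.array(cal["mtx"]).T
    return u[:,:2]/u[:,2:]
def prof(im,cal,C,r0,r1,z,ang):
    g=cv2.cvtColor(np.ascontiguousarray(im),cv2.COLOR_RGB2GRAY).astype(np.float32); rs=np.linspace(r0,r1,12); out=[]
    for a in np.radians(ang):
        P=np.c_[C[0]+rs*np.cos(a),C[1]+rs*np.sin(a),np.full(12,z)]; u=proj(cal,P).astype(np.float32)
        out.append(cv2.remap(g,u[None,:,0],u[None,:,1],cv2.INTER_LINEAR,borderValue=255)[0].mean())
    return np.array(out)
def dark(im,cal,C,r0,r1,z=.0545,lo=-110,hi=60,k=3):
    ang=np.arange(lo,hi,1.); p=prof(im,cal,C,r0,r1,z,ang); bg=cv2.medianBlur(p.astype(np.float32)[None],5)[0]
    from scipy.ndimage import median_filter
    d=median_filter(p,31)-p; i=np.argsort(-d)[:k]; j=i[0]; w=slice(max(j-5,0),j+6); ww=np.clip(d[w],0,None)
    return round((ang[w]*ww).sum()/ww.sum(),1), round(d[j],1),[(ang[t],round(d[t])) for t in i]
def hub(im,cal,guess):
    h=cv2.cvtColor(np.ascontiguousarray(im),cv2.COLOR_RGB2HSV); m=((h[...,0]>12)&(h[...,0]<30)&(h[...,1]>150)&(h[...,2]>110)).astype(np.uint8)
    n,l,s,c=cv2.connectedComponentsWithStats(m); u=proj(cal,[*guess,.057])[0]
    j=[i for i in range(1,n) if np.hypot(*(c[i]-u))<12 and s[i,4]>15]; 
    return [(c[i],s[i,4]) for i in j],u
E
python3 - <<'E'
from polar import *
o=ctrl.get_obs(); cal=ctrl.calibration("wrist"); im=ctrl.snapshot("wrist")
b,u=hub(im,cal,(.541,-.0311)); print(b,u)
if b: print("hubhit",hit("wrist",(b[0][0][1],b[0][0][0]),.057))
C=hit("wrist",(b[0][0][1],b[0][0][0]),.057)[:2] if b else np.array([.541,-.0311])
print("wedge",dark(im,cal,C,.040,.054)); print("pointer",dark(im,cal,C,.018,.035,.0565))
ctrl.snapshot("scene"); ctrl.snapshot("top")
for c in ["scene","top"]: pts(c,[("thumb_post",.0795),("zero_mark",.0535),("pointer_tip",.0535)])
E
```

```text
[(array([337.82967033, 205.97252747]), np.int32(182))] [338.15481815 203.53145222]
hubhit [ 0.53942865 -0.03158774  0.057     ]
wedge (np.float64(18.3), np.float32(135.6), [(np.float64(18.0), 136), (np.float64(19.0), 129), (np.float64(17.0), 122)])
pointer (np.float64(-46.8), np.float32(175.5), [(np.float64(-47.0), 176), (np.float64(-46.0), 159), (np.float64(-48.0), 142)])
scene thumb_post [245.8 227.9] 0.86 [ 0.4898 -0.0094  0.0795]
scene zero_mark [229.5 250.2] 0.57 [ 0.5774 -0.0188  0.0535]
top thumb_post [231.9 268.5] 0.47 [ 0.4889 -0.0006  0.0795]
```

send_rows(
  increments=[
    [[0,0,0.12,0],[0,0,0.22,0.08],[-0.03,-0.05,0.22,0.18],[-0.06,-0.09,0.22,0.29],[-0.076,-0.115,0.22,0.4],[-0.076,-0.115,0.22,0.5],[-0.076,-0.115,0.22,0.558],[-0.076,-0.115,0.1,0.558],[-0.076,-0.115,0,0.558],[-0.076,-0.115,-0.015,0.558],[-0.076,-0.115,-0.015,0.558]],
  ],
  jaw=0.45,
)

```text
clock: 21.92
tool_pos: [0.4947, -0.0123, 0.0614]
orientation: [180.0, 0.0, 68.0]
force: [0.2, -0.5, 0.4]
opening: 0.0395
gripper_force: 0.0
```

send_rows(
  increments=[
    [[0,0,0,0],[0,0,0,0],[0,0,0,0],[0,0,0,0],[0,0,0,0]],
  ],
  jaw=0,
)

```text
clock: 22.55
tool_pos: [0.4945, -0.0123, 0.0611]
orientation: [180.0, -0.0, 68.0]
force: [-0.1, 0.6, -0.8]
opening: 0.0009
gripper_force: 0.0
```

The fingers shut fully around nothing, and the jar was read as 50.7 mm wide, which fits its lid rather than its body. So the real finger tips must sit some 35–40 mm above the reported TCP. I'll feel for the post's top with the shut fingers to find this offset.

send_rows(
  increments=[
    [[0,0,-0.03,0],[0,0,-0.06,0],[0,0,-0.07,0],[0,0,-0.08,0],[0,0,-0.08,0]],
  ],
)

```text
clock: 23.18
tool_pos: [0.4943, -0.0125, 0.0456]
orientation: [-180.0, 0.0, 68.0]
force: [-3.3, 0.2, 7.4]
opening: 0.0006
gripper_force: 4.0
```

send_rows(
  increments=[
    [[0,0,-0.005,0],[0,0,-0.01,0],[0,0,-0.015,0],[0,0,-0.015,0]],
  ],
)

```text
clock: 23.68
tool_pos: [0.4946, -0.0122, 0.0451]
orientation: [179.9, -0.0, 68.1]
force: [-14.5, 5.7, 35.9]
opening: 0.0008
gripper_force: 18.2
```

Contact came at a reading of 45.6 mm on the 79.5 mm post, so the real tips are about 34 mm above the reported TCP. I'll back off and repeat the push lower.

send_rows(
  increments=[
    [[0,0,0.08,0],[0,0,0.17,0],[-0.03,-0.05,0.17,-0.03],[-0.05,-0.099,0.17,-0.052],[-0.05,-0.099,0.1,-0.052],[-0.05,-0.099,0,-0.052],[-0.05,-0.099,-0.05,-0.052],[-0.05,-0.099,-0.05,-0.052]],
  ],
  jaw=0.057,
)

```text
clock: 24.68
tool_pos: [0.4836, -0.0325, 0.0308]
orientation: [-179.9, 0.1, 63.6]
force: [0.1, -1.4, -0.0]
opening: 0.0052
gripper_force: 0.0
```

send_rows(
  increments=[
    [[0.012,0.016,0,0.03],[0.022,0.032,0,0.035],[0.028,0.064,0,-0.041],[0.034,0.086,0,-0.099],[0.042,0.107,0,-0.157],[0.042,0.107,0,-0.157]],
  ],
)

```text
clock: 25.42
tool_pos: [0.4932, -0.0104, 0.0323]
orientation: [180.0, -0.0, 50.1]
force: [0.3, -0.2, 0.1]
opening: 0.0048
gripper_force: 0.0
```

```bash
cat > ang.py <<'E'
from polar import *
import sys
o=ctrl.get_obs(); cal=ctrl.calibration("wrist"); im=save("wrist",sys.argv[1]); print(o["clock"],o["tool_pos"],o["orientation"][2],o["opening"],o["force"])
b,u=hub(im,cal,(.541,-.0311)); print(b,u)
C=hit("wrist",(b[0][0][1],b[0][0][0]),.057)[:2] if b else np.array([.541,-.0311])
for c in (C,(.541,-.0311)): print(np.round(c,4),"wedge",dark(im,cal,c,.040,.054),"pointer",dark(im,cal,c,.018,.035,.0565))
E
python3 ang.py w9
```

```text
25.425 [ 0.49315053 -0.01042124  0.03231863] 50.08344355638134 0.004757060191751852 [ 0.29687119 -0.17151071  0.06264615]
[(array([349.80672269, 224.92857143]), np.int32(238))] [350.78145575 222.5766545 ]
[ 0.5398 -0.0319] wedge (np.float64(-1.3), np.float32(134.9), [(np.float64(-1.0), 135), (np.float64(-2.0), 131), (np.float64(0.0), 123)]) pointer (np.float64(-46.4), np.float32(153.1), [(np.float64(-47.0), 153), (np.float64(-46.0), 144), (np.float64(-48.0), 115)])
[ 0.541  -0.0311] wedge (np.float64(-2.3), np.float32(128.2), [(np.float64(-2.0), 128), (np.float64(-3.0), 127), (np.float64(-4.0), 121)]) pointer (np.float64(-49.9), np.float32(144.6), [(np.float64(-50.0), 145), (np.float64(-49.0), 140), (np.float64(-51.0), 111)])
```

send_rows(
  increments=[
    [[0.0095,0.02,0,-0.058],[0.0215,0.04,0,-0.116],[0.0345,0.059,0,-0.175],[0.05,0.076,0,-0.233],[0.066,0.092,0,-0.291],[0.084,0.106,0,-0.349],[0.102,0.119,0,-0.407],[0.114,0.126,0,-0.442],[0.114,0.126,0,-0.442]],
  ],
)

```text
clock: 26.6
tool_pos: [0.5157, 0.0144, 0.0321]
orientation: [-180.0, 0.0, 12.2]
force: [-0.7, 0.5, -0.6]
opening: 0.0049
gripper_force: 0.1
```

```bash
python3 ang.py w10; python3 - <<'E'
from h import *
pts("wrist",[("zero_mark",.0535),("pointer_tip",.0535),("dial_centre",.0535),("large_jar",.063)])
E
```

```text
26.6 [0.51567257 0.01440415 0.03207045] 12.163190494874092 0.004927325372317207 [-0.67101309  0.4599796  -0.56637229]
[(array([351.65277778, 225.71296296]), np.int32(216))] [350.99491288 222.3509122 ]
[ 0.5392 -0.032 ] wedge (np.float64(-38.7), np.float32(136.3), [(np.float64(-39.0), 136), (np.float64(-38.0), 135), (np.float64(-40.0), 121)]) pointer (np.float64(-45.8), np.float32(186.0), [(np.float64(-46.0), 186), (np.float64(-45.0), 162), (np.float64(-47.0), 161)])
[ 0.541  -0.0311] wedge (np.float64(-41.0), np.float32(130.2), [(np.float64(-41.0), 130), (np.float64(-42.0), 130), (np.float64(-40.0), 127)]) pointer (np.float64(-50.3), np.float32(177.2), [(np.float64(-50.0), 177), (np.float64(-49.0), 159), (np.float64(-51.0), 150)])
wrist zero_mark [185.6 410.2] 0.69 [ 0.5672 -0.0575  0.0535]
wrist pointer_tip [191.5 415.8] 0.59 [ 0.5647 -0.0616  0.0535]
wrist dial_centre [221.8 348.2] 0.88 [ 0.5398 -0.0308  0.0535]
wrist dial_centre [ 98.4 326.1] 0.55 [ 0.6012 -0.0007  0.0535]
```

send_rows(
  increments=[
    [[0.011,0.006,0,-0.03],[0.021,0.01,0,-0.06],[0.031,0.014,0,-0.087],[0.031,0.014,0,-0.087]],
  ],
)

```text
clock: 27.35
tool_pos: [0.5218, 0.0173, 0.032]
orientation: [-180.0, 0.0, 4.6]
force: [-0.3, -0.1, 0.0]
opening: 0.0049
gripper_force: 0.2
```

```bash
python3 ang.py w11; python3 - <<'E'
from polar import *
pts("wrist",[("zero_mark",.0535),("pointer_tip",.0535)])
# wedge axis & pointer line in the picture: dark pixels per radius band (hub centre), weighted angle
im=cv2.imread("pics/w11.png")[...,::-1]; cal=ctrl.calibration("wrist")
b,u=hub(im,cal,(.541,-.0311)); C=hit("wrist",(b[0][0][1],b[0][0][0]),.057)[:2]
for r in range(14,58,4):
    z=.0565 if r<36 else .0535
    print(r,dark(im,cal,C,r/1e3,(r+4)/1e3,z,-80,-10)[:2],dark(im,cal,(.541,-.0311),r/1e3,(r+4)/1e3,z,-80,-10)[:2])
E
```

```text
27.35 [0.52179952 0.0172543  0.03204694] 4.642729113290244 0.004879504300069087 [-0.28656344 -0.06565655  0.00782052]
[(array([351.89400922, 225.640553  ]), np.int32(217))] [350.9122356  222.26036536]
[ 0.5391 -0.032 ] wedge (np.float64(-46.0), np.float32(134.0), [(np.float64(-46.0), 134), (np.float64(-45.0), 130), (np.float64(-47.0), 128)]) pointer (np.float64(-45.7), np.float32(186.7), [(np.float64(-46.0), 187), (np.float64(-45.0), 165), (np.float64(-47.0), 158)])
[ 0.541  -0.0311] wedge (np.float64(-48.5), np.float32(136.2), [(np.float64(-49.0), 136), (np.float64(-48.0), 135), (np.float64(-50.0), 130)]) pointer (np.float64(-50.3), np.float32(179.6), [(np.float64(-50.0), 180), (np.float64(-49.0), 160), (np.float64(-51.0), 151)])
wrist pointer_tip [184.5 411.4] 0.56 [ 0.5642 -0.0613  0.0535]
14 (np.float64(-45.6), np.float32(184.4)) (np.float64(-52.7), np.float32(177.8))
18 (np.float64(-45.7), np.float32(192.8)) (np.float64(-51.5), np.float32(191.5))
22 (np.float64(-45.6), np.float32(191.8)) (np.float64(-50.4), np.float32(186.5))
26 (np.float64(-45.5), np.float32(181.2)) (np.float64(-49.7), np.float32(182.8))
30 (np.float64(-45.7), np.float32(182.5)) (np.float64(-49.4), np.float32(174.9))
34 (np.float64(-45.6), np.float32(155.8)) (np.float64(-48.6), np.float32(132.0))
38 (np.float64(-46.6), np.float32(167.9)) (np.float64(-49.4), np.float32(172.2))
42 (np.float64(-46.6), np.float32(170.1)) (np.float64(-49.2), np.float32(158.6))
46 (np.float64(-46.0), np.float32(120.0)) (np.float64(-48.6), np.float32(119.0))
50 (np.float64(-48.0), np.float32(118.6)) (np.float64(-50.2), np.float32(118.9))
54 (np.float64(-77.6), np.float32(64.7)) (np.float64(-78.7), np.float32(65.7))
```

send_rows(
  increments=[
    [[-0.03,-0.003,0,0],[-0.08,-0.007,0,0],[-0.1,-0.01,0.05,0],[-0.12,-0.02,0.2,0],[-0.15,-0.05,0.4,0],[-0.18,-0.1,0.5,0.08],[-0.2,-0.15,0.5,0.15],[-0.2,-0.15,0.5,0.15]],
  ],
  jaw=0,
)

```text
clock: 28.5
tool_pos: [0.4817, -0.013, 0.133]
orientation: [-180.0, -0.1, 17.4]
force: [-0.1, -0.5, -0.1]
opening: 0.0003
gripper_force: 0.0
```

```bash
python3 ang.py w12; python3 - <<'E'
from h import *
pts("wrist",[("zero_mark",.0535),("pointer_tip",.0535),("dial_centre",.0535),("clamp_hinge",.0575),("clamp_pad",.0935),("large_jar",.063),("pan_top",.063)])
E
```

```text
28.5 [ 0.48165501 -0.01300731  0.13304866] 17.41492460720241 0.00034634288972599494 [-0.0606996  -0.49427913 -0.14553158]
[(array([303.33962264, 136.06603774]), np.int32(106))] [303.91669296 134.1604057 ]
[ 0.5395 -0.031 ] wedge (np.float64(-47.0), np.float32(126.4), [(np.float64(-47.0), 126), (np.float64(-46.0), 117), (np.float64(-48.0), 114)]) pointer (np.float64(-47.6), np.float32(153.0), [(np.float64(-47.0), 153), (np.float64(-48.0), 153), (np.float64(-49.0), 120)])
[ 0.541  -0.0311] wedge (np.float64(-48.2), np.float32(124.4), [(np.float64(-48.0), 124), (np.float64(-49.0), 121), (np.float64(-47.0), 113)]) pointer (np.float64(-50.1), np.float32(147.5), [(np.float64(-50.0), 147), (np.float64(-49.0), 145), (np.float64(-51.0), 123)])
wrist zero_mark [115.8 349.4] 0.78 [ 0.5656 -0.0613  0.0535]
wrist zero_mark [132.5 300.4] 0.56 [ 0.5413 -0.0281  0.0535]
wrist pointer_tip [113. 346.] 0.88 [ 0.5668 -0.0577  0.0535]
wrist dial_centre [134.2 301.5] 0.56 [ 0.5403 -0.0292  0.0535]
wrist clamp_hinge [203.6 371.5] 0.85 [ 0.503  -0.1058  0.0575]
wrist clamp_pad [212.1 379.8] 0.72 [ 0.5066 -0.0985  0.0935]
```

The wedge stands at the pointer within about 2°. Next I'll go behind the clamp's hinge.

send_rows(
  increments=[
    [[0,-0.08,0.05,0.04],[0.01,-0.2,0.05,0.12],[0.015,-0.35,0.05,0.22],[0.02,-0.48,0.05,0.33],[0.028,-0.57,0.05,0.43],[0.028,-0.61,0,0.52],[0.028,-0.61,-0.12,0.523],[0.028,-0.61,-0.26,0.523],[0.028,-0.61,-0.38,0.523],[0.028,-0.61,-0.44,0.523],[0.028,-0.61,-0.44,0.523]],
  ],
)

```text
clock: 30.28
tool_pos: [0.4871, -0.1348, 0.0435]
orientation: [-179.9, 0.1, 62.4]
force: [-0.0, -1.1, 0.6]
opening: 0.0002
gripper_force: 0.0
```

```bash
python3 - <<'E'
from h import *
o=ctrl.get_obs(); print(o["clock"],o["tool_pos"],o["force"])
save("wrist","w13"); pts("wrist",[("clamp_hinge",.0575),("clamp_pad",.0935),("dial_centre",.0535)])
r=ctrl.trace("clamp_pad","wrist")
for x in r[:2]: print(x["bbox"],x["conf"])
E
```

```text
30.275 [ 0.48709523 -0.13476316  0.04348444] [-0.04384038 -1.07755677  0.59485062]
wrist clamp_hinge [186.6 260.1] 0.82 [ 0.5029 -0.1063  0.0575]
wrist clamp_pad [186.9 259.9] 0.9 [ 0.5076 -0.0975  0.0935]
wrist clamp_pad [ 48.7 330.1] 0.58 [ 0.5596 -0.0592  0.0935]
wrist dial_centre [ 20.4 257.6] 0.72 [ 0.5415 -0.0297  0.0535]
[242.9, 165.4, 277.6, 196.0] 0.94
```

send_rows(
  increments=[
    [[0.02,0.038,0,0],[0.045,0.086,0,0],[0.07,0.134,0,0],[0.095,0.181,0,0],[0.116,0.222,0,0],[0.13,0.248,-0.01,0],[0.143,0.273,-0.025,0],[0.152,0.29,-0.045,0],[0.155,0.297,-0.06,0],[0.155,0.297,-0.072,0],[0.155,0.297,-0.072,0]],
  ],
)

```text
clock: 31.9
tool_pos: [0.5183, -0.0754, 0.0294]
orientation: [-180.0, 0.0, 62.4]
force: [0.4, -0.4, -0.3]
opening: 0.0005
gripper_force: 0.0
```

send_rows(
  increments=[
    [[0,0,-0.005,0],[0,0,-0.01,0],[0,0,-0.01,0]],
  ],
)

```text
clock: 32.28
tool_pos: [0.5185, -0.0754, 0.0281]
orientation: [180.0, -0.0, 62.4]
force: [-1.4, 0.7, 4.1]
opening: 0.0005
gripper_force: 2.4
```

send_rows(
  increments=[
    [[0,0,-0.003,0],[0,0,-0.005,0],[0,0,-0.005,0]],
  ],
)

```text
clock: 32.65
tool_pos: [0.5186, -0.0754, 0.0278]
orientation: [180.0, -0.0, 62.5]
force: [-3.4, 1.6, 12.2]
opening: 0.0005
gripper_force: 6.2
```

send_rows(
  increments=[
    [[0,0,0.05,0],[0,0,0.2,0],[-0.05,-0.08,0.4,0],[-0.15,-0.12,0.5,-0.05],[-0.2,-0.12,0.55,-0.1],[-0.2,-0.12,0.55,-0.1]],
  ],
)

```text
clock: 33.4
tool_pos: [0.4786, -0.0994, 0.1378]
orientation: [179.9, -0.1, 53.9]
force: [0.7, 0.9, -0.4]
opening: 0.0006
gripper_force: 0.0
```

```bash
python3 ang.py w14; python3 - <<'E'
from h import *
pts("wrist",[("zero_mark",.0535),("pointer_tip",.0535),("clamp_hinge",.0575),("clamp_pad",.062)])
for x in ctrl.trace("clamp_pad","wrist")[:2]: print(x["bbox"],x["conf"])
ctrl.snapshot("scene"); pts("scene",[("clamp_pad",.062),("zero_mark",.0535),("large_jar",.063),("pan_top",.063)])
E
```

```text
33.4 [ 0.47862752 -0.09940995  0.13783621] 53.85866634302796 0.0005886508757305056 [ 0.7107027   0.87425903 -0.42588793]
[(array([271.31896552,  82.18103448]), np.int32(116))] [273.13350466  81.01682756]
[ 0.5392 -0.0308] wedge (np.float64(-46.7), np.float32(122.8), [(np.float64(-47.0), 123), (np.float64(-46.0), 120), (np.float64(-48.0), 105)]) pointer (np.float64(-47.4), np.float32(147.8), [(np.float64(-47.0), 148), (np.float64(-48.0), 132), (np.float64(-46.0), 129)])
[ 0.541  -0.0311] wedge (np.float64(-48.1), np.float32(122.0), [(np.float64(-48.0), 122), (np.float64(-49.0), 118), (np.float64(-47.0), 113)]) pointer (np.float64(-50.0), np.float32(140.8), [(np.float64(-49.0), 141), (np.float64(-50.0), 135), (np.float64(-51.0), 115)])
wrist zero_mark [ 90.4 319. ] 0.95 [ 0.5664 -0.0582  0.0535]
wrist pointer_tip [ 91.3 317.9] 0.82 [ 0.5651 -0.0583  0.0535]
wrist clamp_hinge [183. 284.] 0.85 [ 0.5003 -0.1035  0.0575]
wrist clamp_pad [141.2 279. ] 0.82 [ 0.5174 -0.0712  0.062 ]
[274.2, 135.0, 296.7, 187.6] 0.95
scene clamp_pad [265.8 265.9] 0.55 [ 0.4961 -0.1049  0.062 ]
scene clamp_pad [254.5 255.9] 0.52 [ 0.5121 -0.0706  0.062 ]
scene zero_mark [239.5 265.9] 0.81 [ 0.5689 -0.0672  0.0535]
```

```bash
python3 -c "
from plant import ctrl
print(ctrl.close_job())"
```

```text
the job is handed in; nothing more can be done
None
```

I handed the job in at about 34 s; no verdict came back. By my last measurements, the large jar stands on the pan, the zero wedge is within about 2° of the pointer, the clamp is pressed down, and the arm is clear of everything.

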